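# Clamp a shoe heel in the drilling jig

## Task

Get the shoe heel in the jig's channel ready for drilling, without gripping or lifting anything: with the fingertips push it along the channel until it is fully home against the stop, and only then push the toggle clamp's handle over and down, past its dead point, until it snaps into lock with the pad pressing on the heel. Leave everything else where it stands.

Things in the scene. Friction and masses are not known exactly. Their poses are not given: they have to be found in the camera images.
- jig: Drilling jig fixed to the bench. Origin on the bench top under the stop's face; x runs along the channel to the stop, then the clamp; y left of that, z up. Plywood board 18 mm thick, x = -180 to 150, y = -120 to 80 mm. Channel on it: aluminium rails 12 mm high, 10 mm thick, inner faces at y = -33 and 33 mm, x = -155 to 0. Behind the stop, a steel toggle clamp: side plates x = 23 to 63 mm, top at z = 93 mm
- heel_block: The heel to be clamped: D-shaped stacked shoe heel, brown layers, black rubber top, 70 mm long (x), 60 wide (y), 40 high, about 130 g. Origin: centre of its underside. Flat face at its x = -35 mm, rounded back at +35 mm. Loose on the board between the rails, back towards the stop and 25 to 65 mm short of it. Home: its back touches the stop, its origin at jig x = -35 mm
- stop (a point): Middle of the face of the stop, the aluminium bar that closes the channel's end (30 mm high above the board, 12 mm thick, 86 mm wide); this point is 20 mm above the board, at jig x = 0
- clamp_handle (a joint): Angle of the clamp's handle, rad: 0 = open (it rises at 68 degrees, leaning away from the channel to jig +x), 1.15 = locked (almost level, pointing to jig +x). Over-centre spring: it resists with up to 0.8 N m (about 8 N at the grip) and springs back open if let go before the dead point at 0.75; past it, it snaps to 1.15 by itself and stays
- handle_pivot (a point): Axis of the handle, at jig x = 50, y = 0, z = 85 mm; the axis runs along jig y
- handle_end (a point): Free end of the handle, 120 mm from its pivot, on its centreline. The last 82 mm are a round black grip, 16 mm thick
- clamp_pad: Black rubber pad, 20 mm across, sprung on the end of the clamp's arm; origin: centre of its face. Arm: 75 mm long, 24 mm wide, pivot at jig x = 35, z = 85 mm. Open, the arm stands up (end at jig x = -15 to 30 mm, z up to 165 mm); it swings down over the channel as the handle is pushed. Locked, it is level and the pad presses the heel's top at jig x = -35 mm with about 4 N
- spare_heel: Bystander on the jig's board, beside the channel (jig y about -83 mm): another heel of the same shape and size, standing on its underside; origin at the centre of its underside
- tack_tin: Bystander on the jig's board beside the clamp: round tin, 51 mm across, 35 mm high; origin under its centre
- last_a: Bystander on the left of the bench: yellow plastic shoe last, 234 mm long (x), 76 mm wide, 113 mm high; origin under its centre
- last_b: Bystander: a second shoe last like the first, beside it
- thread_spool: Bystander on the right of the bench: upright thread spool, 48 mm across, 60 mm high; origin under its centre
- glue_jar: Bystander on the right: upright jar with a white lid, 66 mm across, 85 mm high; origin under its centre
- hammer: Bystander on the right: hammer lying on the bench, 260 mm long, head 78 mm across, 26 mm high; x along it, head at +x

How it is judged:
By the outcome, as a careful person would: the job done as asked, in the order asked, and still so for the second after the job is handed in, with the robot touching nothing.
It also fails if it takes over 42 s, if anything falls off the work surface, if the arm or the gripper's body presses on something with over 40 N, if the wrist force passes 120 N, or if a joint passes its speed limit or range.

## Robot

A 6-joint arm with a two-finger parallel gripper is mounted at the origin on the work surface. World frame = base frame: x ahead of the robot, y to its left, z up, the work surface at z = 0. Lengths are in m, angles in rad, forces in N, time in s.
With the tool pointing down it reaches from about 0.3 to 0.85 m from the base axis. Payload 4.2 kg.
Tool frame: the origin (TCP) lies between the finger pads; the fingertips stand 22 mm ahead of it and the grasp point (between the pads) lies 3 mm ahead of it (bot.finger_overhang is the distance from the TCP to the fingertips, in m); z points along the fingers, y is the line along which they close (so a half turn about z gives the same grasp; the last joint's range is limited). The gripper opens to 91 mm and grips with 3 to 60 N. Pads are 32 mm wide; open, the fingers measure 118 mm over their backs; the gripper's body (76 mm by 178 mm) begins 60 mm behind the grasp point.
Start: joints at [-1.262, 0.32, 1.565, -0, 1.257, -0.02], TCP at [0.186, -0.544, 0.236] pointing down, gripper open.
Joint ranges: [-3.11, 3.11], [-0.84, 2.01], [0.21, 2.61], [-1.34, 4.49], [0.05, 2.63], [-2.56, 2.56]. Speed limits (rad/s): [2.57, 2.57, 3.14, 3.14, 3.14, 3.14].

## Interface

Orientations are given as a 3x3 rotation matrix whose columns are the frame's x, y, z axes.
In Python, from plant import bot gives the robot as it stands.
- The arm moves only by the tool send_rows, never from a script. Its argument "deltas" is a list of rows, each a list of 7 numbers: the turn, a rotation vector about the tool's x, y, z in rad, then the shift along the tool's x, y, z in m, then the closure, from -1 (fully open) to 1 (shut). A call has 1 to 5 rows; each row is the pose to reach, as a shift and turn from the pose commanded when the call began, along the tool's axes at that moment; what a row does not reach only later rows make up. A row lasts 1/10 s, in which the tool goes at most 50 mm and 8.59 degrees, less where a joint would pass 70% of its speed; a pose out of reach is approached as far as the arm can. A call with a gripper value outside its range is refused whole. The fingers move at their own pace and stop on an object; "newtons" is the grip in N (left out, the last holds). Time passes only in rows, so rows that repeat a pose let the fingers close. It gives the time, the measured TCP pose, the force, the opening and the grip force at its end, in the units of the state.
- bot.get_obs(): the state, without advancing time (a new reading comes with each control period).
- bot.capture(name): name is "scene" or "top" or "wrist"; returns the picture (400x640x3 uint8, red, green, blue); there is no depth.
- bot.camera_info(name): a dict with "K" (3x3 intrinsics, pixels), "distortion" ([k1, k2, p1, p2, k3] as OpenCV has them; the pictures are not rectified), "position" and "orientation" of the camera in the world. Camera axes: x right, y down, z forward; pixel columns grow to the right and rows downward; lengths in m; the calibration is good to about 2 mm. A picture is of the moment at which its call begins: read the wrist's pose just before it. camera_info takes no time and is no camera call; for the wrist camera it gives the pose at the moment of the call.
- bot.close_job(): hands the job in; it is judged then, once.
The state is a dict: "clock": time; "joint_pos": joint angles; "joint_velocities": joint speeds; "joint_torque": joint torques, N m; "ee_pos": TCP position; "tcp_rot": TCP orientation; "force": force on the tool from outside, world axes, zero at the start; "torque": the same for the moment, N m; "finger_gap": finger opening in m; "finger_force": force on a finger pad.
Only numpy, scipy, OpenCV 4.12 (cv2) and the standard library are available. Lean on these libraries where they do the work, as an engineer would, in place of code of your own. Each camera call takes 0.05 s, during which the arm holds its last target. There are 200 camera calls.

## Working session

There is one attempt and no reset: what is moved stays moved. The work goes in short steps, Python scripts to look and compute and a tool call to move; the robot and the scene stay as the last step left them, time stands still between calls to the robot, and variables do not carry over. Pictures are saved under pics/ and viewed, at most 10 in all, crops included, and the job is handed in when it is done.

Besides the shell and the picture viewer there is one more tool, called after "Request:" as name(argument=value, ...), one argument or row to a line, values as JSON. send_rows: Moves the arm, as the interface text tells. Its arguments: {"type":"object","properties":{"deltas":{"type":"array"},"newtons":{"type":"number"}},"required":["deltas"]}

```bash
mkdir -p pics; python3 - <<'E'
from plant import bot
import cv2
for n in("scene","top"):
    cv2.imwrite(f"pics/{n}0.png",bot.capture(n)[:,:,::-1]); i=bot.camera_info(n); print(n,i)
o=bot.get_obs();print(o)
E
```

```text
scene {'K': array([[519.19743146,   0.        , 324.69070651],
       [  0.        , 519.19743146, 200.50867877],
       [  0.        ,   0.        ,   1.        ]]), 'distortion': array([0.01489716, 0.        , 0.        , 0.        , 0.        ]), 'position': array([1.51427937, 0.6631062 , 1.03006768]), 'orientation': array([[-5.82484556e-01,  4.91236816e-01, -6.47609553e-01],
       [ 8.12841769e-01,  3.52025686e-01, -4.64075613e-01],
       [ 4.17040948e-06, -7.96720972e-01, -6.04347328e-01]])}
top {'K': array([[490.29544655,   0.        , 321.43197032],
       [  0.        , 490.29544655, 200.25096515],
       [  0.        ,   0.        ,   1.        ]]), 'distortion': array([-0.06519195,  0.        ,  0.        ,  0.        ,  0.        ]), 'position': array([ 3.07307198e-01, -6.98862109e-06,  1.64534048e+00]), 'orientation': array([[-0.00484476, -0.98447655,  0.1754493 ],
       [-0.99998069,  0.00545234,  0.00298112],
       [-0.00389145, -0.17543147, -0.98448395]])}
{'clock': 0.1, 'joint_pos': array([-1.26197250e+00,  3.20226786e-01,  1.56556213e+00, -1.33892362e-05,
        1.25741093e+00, -1.99808435e-02]), 'joint_velocities': array([ 0.00090642, -0.00227033, -0.00147905,  0.0013637 ,  0.00011868,
        0.00029061]), 'joint_torque': array([-4.63001652e-04, -4.13333380e+01, -2.32509470e+01,  7.26951356e-02,
        4.21070913e-02, -3.59753017e-05]), 'ee_pos': array([ 0.18555244, -0.54378884,  0.23520304]), 'tcp_rot': array([[ 9.46427674e-01,  3.22915479e-01, -5.00620001e-04],
       [ 3.22915866e-01, -9.46426442e-01,  1.52728163e-03],
       [ 1.93828724e-05, -1.60711974e-03, -9.99998708e-01]]), 'force': array([-0.28359481,  0.17831435, -0.87685609]), 'torque': array([ 0.04538116, -0.01471168, -0.0824845 ]), 'finger_force': 0.0, 'finger_gap': 0.09104638974124257}
```

View pics/scene0.png

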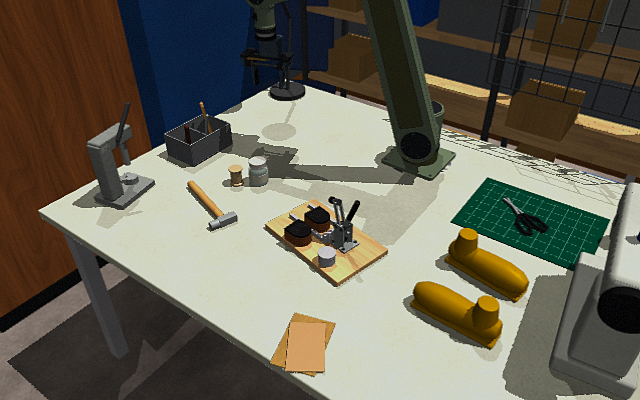

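View pics/top0.png

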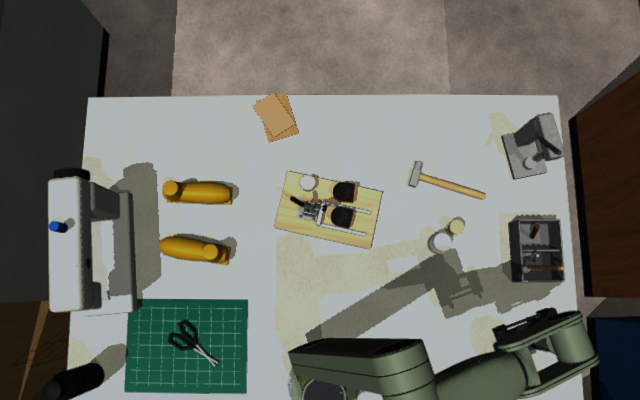

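The jig is at about (328,209) in the top picture, its x axis running left (world +y). The clamp is at (308,210), the heel at (342,215), the spare at (344,190) and the tin at (309,183). I'll zoom in on these.

```bash
python3 - <<'E'
import cv2
a=cv2.imread("pics/top0.png")[160:260,265:395]
cv2.imwrite("pics/topc.png",cv2.resize(a,None,fx=6,fy=6,interpolation=cv2.INTER_CUBIC))
E
```

```text
(no output)
```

View pics/topc.png

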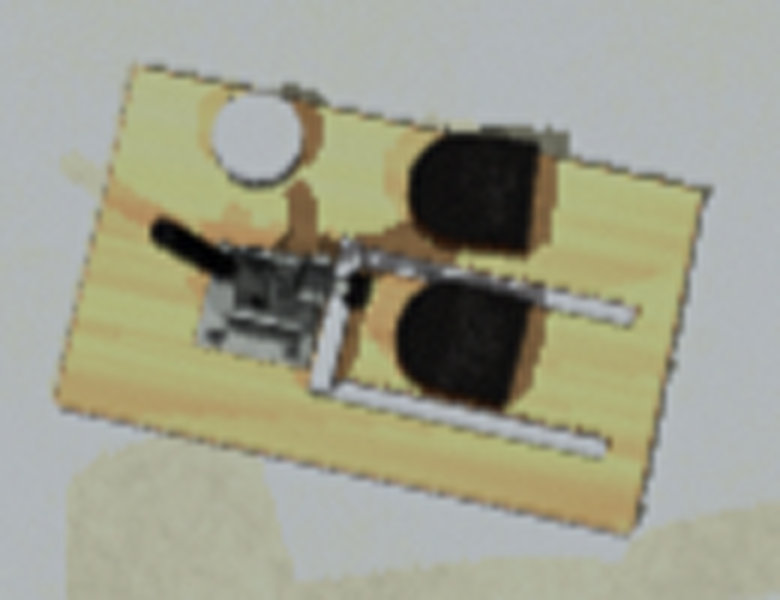

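```bash
cat > h.py <<'E'
import numpy as np, cv2
from plant import bot
def ray(cam,px,z,info=None):
    i=info or bot.camera_info(cam)
    p=cv2.undistortPoints(np.array(px,float).reshape(-1,1,2),i["K"],i["distortion"]).reshape(-1,2)
    d=np.c_[p,np.ones(len(p))]@i["orientation"].T
    c=i["position"]; return c+d*((np.atleast_1d(z)-c[2])/d[:,2])[:,None]
def fit(J,W):
    J=np.array(J,float);a,b=J-J.mean(0),W-W.mean(0)
    t=np.arctan2((a[:,0]*b[:,1]-a[:,1]*b[:,0]).sum(),(a*b).sum())
    R=np.array([[np.cos(t),-np.sin(t)],[np.sin(t),np.cos(t)]])
    o=W.mean(0)-R@J.mean(0); return o,t,R,W-(J@R.T+o)
def go(tip,yaw,o,R):
    """tool delta to place fingertip centre at jig tip (m), tool x at world yaw, tool down"""
    s=bot.get_obs();T=s["tcp_rot"]
    w=np.r_[o+R@np.array(tip[:2]),tip[2]+bot.finger_overhang]
    G=np.array([[np.cos(yaw),np.sin(yaw),0],[np.sin(yaw),-np.cos(yaw),0],[0,0,-1]])
    rv=cv2.Rodrigues(T.T@G)[0].ravel()
    return rv.round(3),(T.T@(w-s["ee_pos"])).round(4)
E
python3 - <<'E'
from h import *
c=lambda u:np.array(u)/6+[265-.42,160-.42]
W=ray("top",c([(133,65),(710,188),(632,535),(57,405)]),.018)[:,:2]
o,t,R,res=fit([(.15,-.12),(-.18,-.12),(-.18,.08),(.15,.08)],W)
print(o,np.degrees(t),res*1e3)
H=ray("top",c([(543,290),(505,408),(398,335)]),.058)[:,:2]
print("heel flat corners, back (jig)",(H-o)@R)
print("go behind heel",go((-.16,0,.2),t,o,R))
np.savez("j.npz",o=o,t=t,R=R)
E
```

```text
[0.55130106 0.00107865] 77.13519528788434 [[-0.32111153  2.14570668]
 [ 0.06204972 -2.21287392]
 [-0.1381637   1.54435408]
 [ 0.39722551 -1.47718684]]
heel flat corners, back (jig) [[-0.10099204 -0.03615059]
 [-0.09424928  0.03181964]
 [-0.02895874  0.00533467]]
go behind heel (array([-1.000e-03, -1.000e-03, -1.017e+00]), array([ 0.438 , -0.2614,  0.0136]))
```

Request:
send_rows(
  deltas=[
    [0,0,-1.017,0.438,-0.261,0.014,1],
    [0,0,-1.017,0.438,-0.261,0.014,1],
    [0,0,-1.017,0.438,-0.261,0.014,1],
    [0,0,-1.017,0.438,-0.261,0.014,1],
    [0,0,-1.017,0.438,-0.261,0.014,1],
  ],
  newtons=10,
)

```text
clock: 0.6
ee_pos: [0.3483, -0.352, 0.2288]
tcp_rot: [[0.467, 0.884, -0.0], [0.884, -0.467, 0.0], [0.0, -0.0, -1.0]]
force: [1.1, -1.1, 0.1]
finger_gap: 0.0542
finger_force: 0.0
```

```bash
cat > g.py <<'E'
import sys
from h import *
j=np.load("j.npz");o,t,R=j["o"],float(j["t"]),j["R"]
s=bot.get_obs();x=(s["ee_pos"][:2]-o)@R
f=s["force"]
print("clock",s["clock"],"tip jig",x.round(4),(s["ee_pos"][2]-bot.finger_overhang).round(4),"F jig",(R.T@f[:2]).round(1),f[2].round(1),"gap",s["finger_gap"])
if len(sys.argv)>1: print(go([float(v) for v in sys.argv[1:4]],t,o,R))
E
python3 g.py -.15 0 .18
```

```text
clock 0.6 tip jig [-0.3894  0.1193] 0.2068 F jig [-0.8 -1.3] 0.1 gap 0.054237273427976275
(array([-0.   , -0.   , -0.262]), array([0.2621, 0.0532, 0.0268]))
```

Request:
send_rows(
  deltas=[
    [0,0,-0.262,0.25,0.045,0.027,1],
    [0,0,-0.262,0.25,0.045,0.027,1],
    [0,0,-0.262,0.25,0.045,0.027,1],
    [0,0,-0.262,0.25,0.045,0.027,1],
    [0,0,-0.262,0.25,0.045,0.027,1],
  ],
)

```text
clock: 1.1
ee_pos: [0.5027, -0.1571, 0.2022]
tcp_rot: [[0.228, 0.974, -0.0], [0.974, -0.228, -0.0], [-0.0, -0.0, -1.0]]
force: [1.2, -0.1, -0.2]
finger_gap: 0.0142
finger_force: 0.0
```

```bash
python3 - <<'E'
from h import *
cv2.imwrite("pics/w1.png",bot.capture("wrist")[:,:,::-1]); np.save("w1.npy",bot.camera_info("wrist"),allow_pickle=True)
E
python3 g.py -.135 0 .1
```

```text
clock 1.15 tip jig [-0.1585  0.0094] 0.1793 F jig [ 4.4 -3.1] 0.2 gap 0.009709593747597972
(array([ 0.002, -0.006, -0.002]), array([0.0231, 0.0092, 0.0795]))
```

View pics/w1.png

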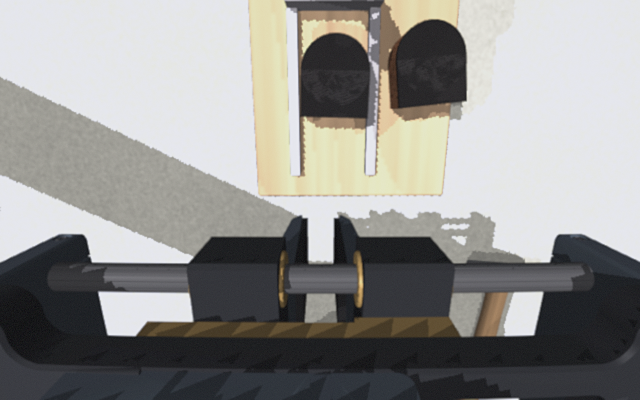

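The wrist picture shows the near board corners at (260,195) and (443,195). The rail ends are at (295,176) and (371,176), the heel's flat top edge runs from (302,115) to (367,118), and the stop's front top edge is near row 10. The fingers are well behind the heel.

```bash
python3 - <<'E'
from h import *
i=np.load("w1.npy",allow_pickle=True).item()
j=np.load("j.npz");o,R=j["o"],j["R"]
P=[(260,195),(443,195),(295,176),(371,176),(302,115),(367,118),(287,9),(382,9)]
z=[.018,.018,.03,.03,.058,.058,.048,.048]
W=ray("",P,z,i)[:,:2]
print(((W-o)@R).round(4))
print(i["position"])
o2,t2,R2,res=fit([(-.18,.08),(-.18,-.12),(-.155,.038),(-.155,-.038),(0,.043),(0,-.043)],W[[0,1,2,3,6,7]])
print(o2,np.degrees(t2),res.round(4)); print(((W-o2)@R2).round(4))
E
```

```text
[[-0.1697  0.0732]
 [-0.17   -0.1231]
 [-0.1469  0.0344]
 [-0.147  -0.0426]
 [-0.0869  0.025 ]
 [-0.0894 -0.0325]
 [ 0.0015  0.0372]
 [ 0.0017 -0.044 ]]
[ 0.5224528  -0.08068737  0.35017661]
[0.55611351 0.00668695] 77.49154051165698 [[ 0.0031  0.0036]
 [-0.0009  0.003 ]
 [-0.0004  0.0019]
 [ 0.0005  0.0011]
 [ 0.0012 -0.0052]
 [-0.0036 -0.0045]]
[[-0.1758  0.0777]
 [-0.1773 -0.1185]
 [-0.1532  0.0388]
 [-0.1538 -0.0382]
 [-0.0932  0.0291]
 [-0.0961 -0.0285]
 [-0.0048  0.0407]
 [-0.0051 -0.0405]]
```

```bash
python3 - <<'E'
from h import *
for k in range(4): bot.capture("wrist")
s=bot.get_obs();i=bot.camera_info("wrist");im=bot.capture("wrist")
print(np.abs(s["joint_velocities"]).max())
cv2.imwrite("pics/w2.png",im[:,:,::-1]); np.save("w2.npy",i,allow_pickle=True)
cv2.imwrite("pics/w2c.png",cv2.resize(im[:220,230:490,::-1],None,fx=2.7,fy=2.7,interpolation=cv2.INTER_CUBIC))
E
python3 g.py
```

```text
0.03279922538141073
clock 1.4 tip jig [-0.1678  0.013 ] 0.1805 F jig [ 0.7 -0.4] -0.5 gap 0.00017775671468499044
```

View pics/w2c.png

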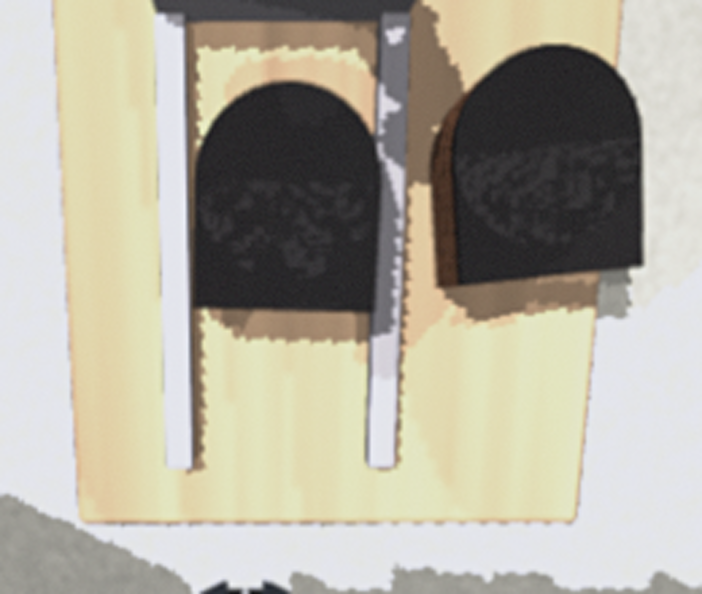

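```bash
python3 - <<'E'
from h import *
i=np.load("w2.npy",allow_pickle=True).item()
c=np.array([(84,522),(575,522),(167,468),(193,468),(368,467),(395,467),(190,22),(380,22),(196,307),(375,311)])/2.7+[229.7,-.3]
z=[.018]*2+[.03]*4+[.018]*2+[.058]*2
W=ray("",c,z,i)[:,:2]
J=[(-.18,.08),(-.18,-.12),(-.155,.043),(-.155,.033),(-.155,-.033),(-.155,-.043),(0,.033),(0,-.033)]
o,t,R,res=fit(J,W[:8]); print(o,np.degrees(t),(res@R).round(4)); print(((W-o)@R).round(4)[8:])
np.savez("j.npz",o=o,t=t,R=R)
E
python3 g.py -.14 0 .1
```

```text
[0.55314598 0.00222536] 76.92054473051408 [[ 0.0007 -0.0026]
 [ 0.0007  0.0022]
 [-0.0004 -0.0001]
 [-0.0004  0.0002]
 [-0.      0.0005]
 [-0.      0.0003]
 [-0.0003 -0.0002]
 [-0.0002 -0.0002]]
[[-0.0967  0.0297]
 [-0.0979 -0.0289]]
clock 1.4 tip jig [-0.1694  0.0139] 0.1805 F jig [ 0.7 -0.3] -0.5 gap 0.00017775671468499044
(array([-0.001,  0.001, -0.002]), array([0.0295, 0.0139, 0.0805]))
```

Request:
send_rows(
  deltas=[
    [0,0,0,0.03,0.014,0.05,1],
    [0,0,0,0.03,0.014,0.1,1],
    [0,0,0,0.03,0.014,0.145,1],
    [0,0,0,0.03,0.014,0.148,1],
    [0,0,0,0.03,0.014,0.148,1],
  ],
)

```text
clock: 1.9
ee_pos: [0.5215, -0.1341, 0.0543]
tcp_rot: [[0.23, 0.973, -0.002], [0.973, -0.23, 0.0], [-0.0, -0.002, -1.0]]
force: [0.3, -0.3, -0.2]
finger_gap: 0.0004
finger_force: 0.0
```

```bash
python3 g.py -.113 0 .032
```

```text
clock 1.9 tip jig [-0.1399  0.    ] 0.0323 F jig [-0.2 -0.4] -0.2 gap 0.00039551359690213287
(array([-0.002,  0.   , -0.004]), array([ 0.0269, -0.0001,  0.0003]))
```

Request:
send_rows(
  deltas=[
    [0,0,0,0.015,0,0,1],
    [0,0,0,0.024,0,0,1],
    [0,0,0,0.03,0,0,1],
    [0,0,0,0.036,0,0,1],
    [0,0,0,0.042,0,0,1],
  ],
)

```text
clock: 2.4
ee_pos: [0.5325, -0.0916, 0.0555]
tcp_rot: [[0.227, 0.974, 0.001], [0.974, -0.227, -0.001], [-0.0, 0.002, -1.0]]
force: [-1.1, -0.5, 0.6]
finger_gap: 0.0005
finger_force: 0.7
```

Request:
send_rows(
  deltas=[
    [0,0,0,0.003,0,0,1],
    [0,0,0,0.006,0,0,1],
    [0,0,0,0.009,0,0,1],
    [0,0,0,0.011,0,0,1],
  ],
)

```text
clock: 2.8
ee_pos: [0.5341, -0.0838, 0.0548]
tcp_rot: [[0.225, 0.974, -0.001], [0.974, -0.225, -0.005], [-0.005, 0.0, -1.0]]
force: [-3.3, -16.3, 4.0]
finger_gap: 0.0005
finger_force: 8.5
```

```bash
python3 g.py
```

```text
clock 2.8 tip jig [-0.0881 -0.0009] 0.0328 F jig [-16.7  -0.4] 4.0 gap 0.0004887249790540744
```

Request:
send_rows(
  deltas=[
    [0,0,0,0.001,0,0,1],
    [0,0,0,-0.01,0,0,1],
    [0,0,0,-0.05,0,0,1],
    [0,0,0,-0.055,0,-0.05,1],
    [0,0,0,-0.055,0,-0.1,1],
  ],
)

```text
clock: 3.3
ee_pos: [0.5204, -0.1356, 0.1538]
tcp_rot: [[0.231, 0.973, -0.005], [0.973, -0.231, 0.002], [0.001, -0.005, -1.0]]
force: [1.2, 0.9, -0.5]
finger_gap: 0.0005
finger_force: 0.0
```

Request:
send_rows(
  deltas=[
    [0,0,0,-0.01,0,-0.04,1],
    [0,0,0,-0.03,0,-0.08,1],
    [0,0,0,-0.03,0,-0.09,1],
    [0,0,0,-0.03,0,-0.09,1],
    [0,0,0,-0.03,0,-0.09,1],
  ],
)

```text
clock: 3.8
ee_pos: [0.5143, -0.1634, 0.2427]
tcp_rot: [[0.228, 0.974, -0.003], [0.974, -0.228, 0.002], [0.001, -0.003, -1.0]]
force: [-0.3, 0.2, -1.1]
finger_gap: 0.0007
finger_force: 0.0
```

```bash
python3 - <<'E'
from h import *
i=bot.camera_info("wrist");im=bot.capture("wrist")
np.save("w3.npy",i,allow_pickle=True)
cv2.imwrite("pics/w3.png",cv2.resize(im[:200,230:490,::-1],None,fx=3,fy=3,interpolation=cv2.INTER_CUBIC))
E
python3 g.py .053 0 .222
```

```text
clock 3.85 tip jig [-0.17    0.0006] 0.2202 F jig [0.7 0.6] 0.1 gap 0.0003510062948784107
(array([-0.004, -0.001, -0.001]), array([ 2.23e-01,  2.00e-04, -1.60e-03]))
```

View pics/w3.png

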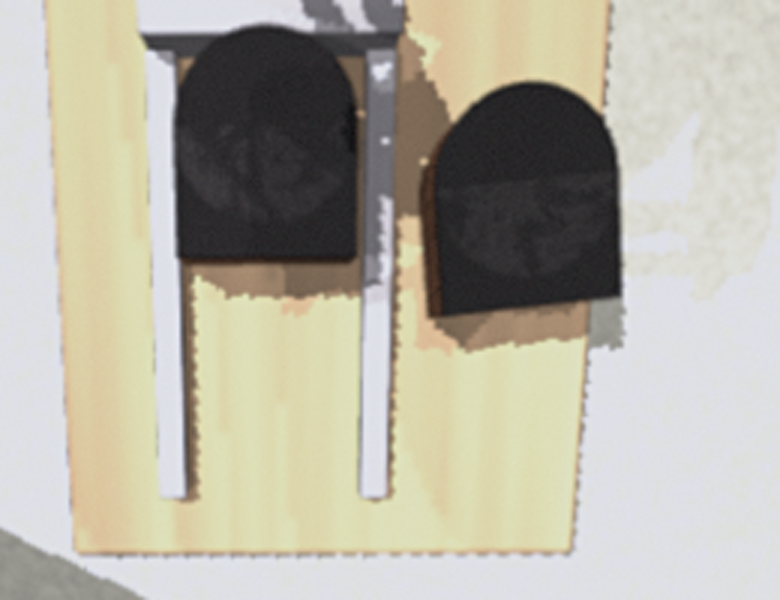

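The heel's back now meets the stop at (265,30), and its flat edge is square across the channel at row 257. I'll compute its position and move above the gap between arm and handle.

```bash
python3 - <<'E'
from h import *
i=np.load("w3.npy",allow_pickle=True).item();j=np.load("j.npz")
c=np.array([(178,257),(355,257),(160,498),(390,498)])/3+[229.7,-.3]
print(((ray("",c,[.058,.058,.03,.03],i)[:,:2]-j["o"])@j["R"]).round(4))
E
```

```text
[[-0.0709  0.0315]
 [-0.071  -0.0268]
 [-0.1555  0.043 ]
 [-0.1555 -0.044 ]]
```

Request:
send_rows(
  deltas=[
    [0,0,0,0.05,0,-0.002,1],
    [0,0,0,0.1,0,-0.004,1],
    [0,0,0,0.15,0,-0.004,1],
    [0,0,0,0.2,0,-0.004,1],
    [0,0,0,0.222,0,-0.004,1],
  ],
)

```text
clock: 4.35
ee_pos: [0.5652, 0.0565, 0.2459]
tcp_rot: [[0.224, 0.975, -0.004], [0.975, -0.224, 0.001], [0.0, -0.004, -1.0]]
force: [0.1, -0.1, -0.5]
finger_gap: 0.0008
finger_force: 0.0
```

```bash
python3 - <<'E'
from h import *
for k in range(3): im=bot.capture("scene")
cv2.imwrite("pics/s2.png",cv2.resize(im[160:300,240:420,::-1],None,fx=4,fy=4,interpolation=cv2.INTER_CUBIC))
E
python3 g.py .052 0 .172
```

```text
clock 4.5 tip jig [0.0528 0.0002] 0.2241 F jig [-0.2  0. ] -1.1 gap 0.00026844509660042235
(array([-0.004,  0.002,  0.002]), array([-0.0007,  0.0004,  0.0521]))
```

View pics/s2.png

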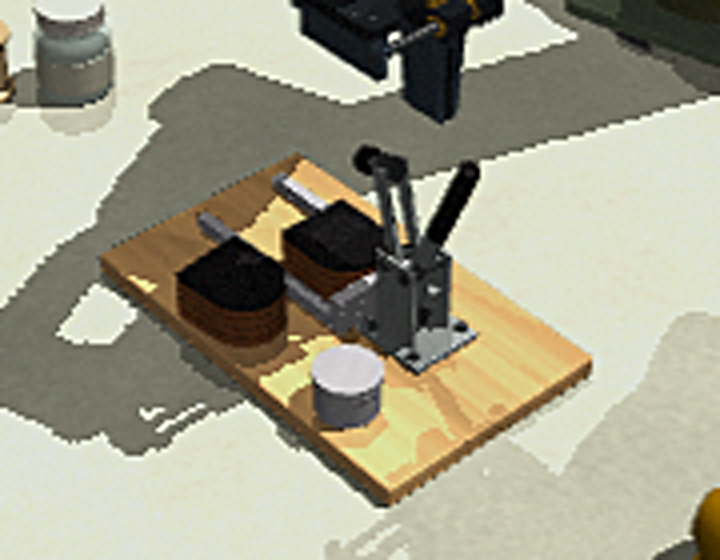

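Clear view: the arm stands upright at (390,200), the handle at (455,205) and the fingers are above and behind them. Now I'll lower the fingers into the gap.

Request:
send_rows(
  deltas=[
    [0,0,0,0,0,0.025,1],
    [0,0,0,0,0,0.045,1],
    [0,0,0,0,0,0.05,1],
    [0,0,0,0,0,0.05,1],
  ],
)

```text
clock: 4.9
ee_pos: [0.5648, 0.0511, 0.1971]
tcp_rot: [[0.229, 0.973, -0.003], [0.973, -0.229, -0.001], [-0.001, -0.003, -1.0]]
force: [0.1, 0.1, 1.0]
finger_gap: 0.0003
finger_force: 0.0
```

```bash
python3 g.py .062 0 .176
```

```text
clock 4.9 tip jig [ 0.0502 -0.0003] 0.1751 F jig [ 0.2 -0. ] 1.0 gap 0.00034931880938219987
(array([-0.003,  0.001, -0.003]), array([ 0.0118, -0.0004, -0.0009]))
```

Request:
send_rows(
  deltas=[
    [0,0,0,0.01,0,-0.001,1],
    [0,0,0,0.016,0,0,1],
    [0,0,0,0.023,0,0.003,1],
    [0,0,0,0.03,0,0.007,1],
    [0,0,0,0.037,0,0.011,1],
  ],
)

```text
clock: 5.4
ee_pos: [0.5743, 0.0869, 0.1886]
tcp_rot: [[0.227, 0.974, 0.001], [0.974, -0.227, -0.004], [-0.004, 0.002, -1.0]]
force: [-2.4, -7.0, 2.0]
finger_gap: 0.0005
finger_force: 3.4
```

```bash
python3 g.py .1072 0 .146
```

```text
clock 5.4 tip jig [ 0.0873 -0.0014] 0.1666 F jig [-7.3  0.8] 2.0 gap 0.000486179133995028
(array([ 0.002,  0.004, -0.001]), array([ 0.02  , -0.0015,  0.0206]))
```

Request:
send_rows(
  deltas=[
    [0,0,0,0.007,0,0.006,1],
    [0,0,0,0.013,0,0.012,1],
    [0,0,0,0.018,0,0.018,1],
    [0,0,0,0.023,0,0.025,1],
    [0,0,0,0.027,0,0.031,1],
  ],
)

```text
clock: 5.9
ee_pos: [0.5807, 0.1154, 0.1558]
tcp_rot: [[0.228, 0.974, 0.001], [0.974, -0.228, 0.001], [0.001, 0.001, -1.0]]
force: [0.5, 0.2, -0.4]
finger_gap: 0.0004
finger_force: 0.0
```

Request:
send_rows(
  deltas=[
    [0,0,0,0.003,0,0.006,1],
    [0,0,0,0.005,0,0.012,1],
    [0,0,0,0.007,0,0.017,1],
    [0,0,0,0.007,0,0.017,1],
  ],
)

```text
clock: 6.3
ee_pos: [0.5815, 0.1212, 0.1383]
tcp_rot: [[0.228, 0.974, -0.002], [0.974, -0.228, -0.0], [-0.001, -0.002, -1.0]]
force: [-0.1, 0.1, -0.2]
finger_gap: 0.0003
finger_force: 0.0
```

```bash
python3 g.py .122 0 .25
```

```text
clock 6.3 tip jig [ 0.1223 -0.0006] 0.1163 F jig [0.1 0.1] -0.2 gap 0.0003213827768389674
(array([-0.002,  0.001, -0.002]), array([-0.0004, -0.0009, -0.1337]))
```

Request:
send_rows(
  deltas=[
    [0,0,0,0,0,-0.04,1],
    [0,0,0,0,0,-0.09,1],
    [0,0,0,-0.05,0,-0.14,1],
    [0,0,0,-0.1,0,-0.16,1],
    [0,0,0,-0.15,0,-0.16,1],
  ],
)

```text
clock: 6.8
ee_pos: [0.5535, -0.0051, 0.2997]
tcp_rot: [[0.226, 0.974, 0.007], [0.974, -0.226, -0.0], [0.001, 0.007, -1.0]]
force: [0.4, -0.3, -1.1]
finger_gap: 0.0005
finger_force: 0.0
```

Request:
send_rows(
  deltas=[
    [0,0,0,-0.05,0,0,1],
    [0,0,0,-0.1,0,0,1],
    [0,0,0,-0.12,0,0,1],
    [0,0,0,-0.12,0,0,1],
    [0,0,0,-0.12,0,0,1],
  ],
)

```text
clock: 7.3
ee_pos: [0.5252, -0.1211, 0.2963]
tcp_rot: [[0.229, 0.973, 0.001], [0.973, -0.229, 0.001], [0.001, 0.0, -1.0]]
force: [-0.8, 0.4, -0.5]
finger_gap: 0.0003
finger_force: 0.0
```

```bash
python3 - <<'E'
from h import *
a=bot.capture("scene")[160:300,240:420,::-1]
i=bot.camera_info("wrist");b=bot.capture("wrist")[:280,150:510,::-1]
np.save("w4.npy",i,allow_pickle=True)
a=cv2.resize(a,(385,300),interpolation=cv2.INTER_CUBIC);b=cv2.resize(b,(385,300),interpolation=cv2.INTER_CUBIC)
cv2.imwrite("pics/f.png",np.hstack([a,b]))
E
python3 g.py
```

```text
clock 7.4 tip jig [-0.1254 -0.0007] 0.2741 F jig [-0.1 -0.9] -0.2 gap 0.0003464207257623843
```

View pics/f.png

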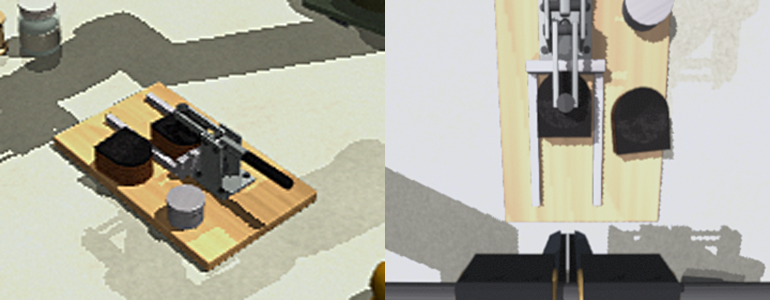

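The handle lies level at (265,168), the arm is down and its pad sits on the heel at (565,103). The heel's flat edge is at row 136. I'll check it is still home, then hand in.

```bash
python3 - <<'E'
from h import *
i=np.load("w4.npy",allow_pickle=True).item();j=np.load("j.npz")
c=(np.array([(539,136),(590,137),(530,206),(602,206)])-[385,0])*[360/385,280/300]+[150,0]
q=((ray("",c,[.058,.058,.03,.03],i)[:,:2]-j["o"])@j["R"]).round(4);print(q)
if q[:2,0].mean()-q[2:,0].mean()>.080: print(bot.close_job())
E
```

```text
[[-0.0692  0.0298]
 [-0.0704 -0.0265]
 [-0.1556  0.045 ]
 [-0.1557 -0.0447]]
the job is handed in; nothing more can be done
None
```

The heel was pushed home against the stop and the toggle clamp then locked with its pad on the heel; nothing else was touched, and the job was handed in at 7.4 s.

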